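# Sort the seasonings into their trays

## Robot

A 7-joint arm with a two-finger parallel gripper is mounted at the origin on a cart in front of the work surface, level with it; the furniture and walls round the work are solid. World frame = base frame: x ahead of the robot, y to its left, z up, the work surface at z = 0. Lengths are in m, angles in rad, forces in N, time in s.
With the tool pointing down it reaches from about 0.425 to 0.825 m from the base axis. Payload 3.6 kg.
Tool frame: the origin (TCP) lies at the very end of the fingers, on their centre line; the grasp point (between the pads) lies 19 mm behind it; z points along the fingers, y is the line along which they close (so a half turn about z gives the same grasp; the last joint's range is limited). The gripper opens to 93 mm and grips with 3 to 60 N. Pads are 15 mm wide; open, the fingers measure 128 mm over their backs; the gripper's body (75 mm by 188 mm) begins 65 mm behind the grasp point.
Start: joints at [1.143, 0.615, -0.013, 1.423, 0.008, 1.103, -0.04], TCP at [0.254, -0.598, 0.219] pointing down, gripper open.
Joint ranges: [-3.12, 3.12], [-0.3, 2.06], [-1.34, 1.32], [0.26, 2.42], [-1.36, 4.5], [0.01, 1.98], [-2.84, 2.84]. Speed limits (rad/s): [2.79, 2.79, 3.14, 3.14, 3.14, 3.14, 3.14].

## Interface

Orientations are given as a 3x3 rotation matrix whose columns are the frame's x, y, z axes.
In Python, from workcell import r gives the robot as it stands. The module is installed in compiled form; this text tells all that it offers.
- The arm moves only by the tool carry_out, never from a script. Its argument "commands" is one flat list of numbers, 4 for each row, row after row: the shift along the tool's x, y, z in cm, then the turn about the tool's z in degrees. A call has 1 to 10 rows; each row is the pose to reach, as a shift and turn from the pose commanded when the call began, along the tool's axes at that moment; what a row does not reach only later rows make up. A row lasts 1/8 s, in which the tool goes at most 62.5 mm and 10.7 degrees, less where a joint would pass 70% of its speed; a pose out of reach is approached as far as the arm can. A call with a gripper value outside its range is refused whole. "fingers" is the finger opening in cm, from 0 to 9.3, set as the call begins (left out, the last holds). The fingers move at their own pace and stop on an object; "newtons" is the grip in N (left out, the last holds). Time passes only in rows, so rows that repeat a pose let the fingers close. It gives the time, the measured TCP pose, the force, the opening and the grip force at its end, in the units of the state.
- r.read_state(): the state, without advancing time (a new reading comes with each control period).
- r.snapshot(name): name is "scene" or "top" or "wrist"; returns a dict with "color" (480x640x3 uint8, red, green, blue), "intrinsics" (3x3 intrinsics, pixels), "dist_coeffs" ([k1, k2, p1, p2, k3] as OpenCV has them; the pictures are not rectified), "R" (3x3) and "t" (3): a world point X has camera coordinates R X + t. Camera axes: x right, y down, z forward; pixel columns grow to the right and rows downward; lengths in m; the calibration is good to about 2 mm. A picture is of the moment at which its call begins. There is no depth.
- r.hand_in(): hands the job in; it is judged then, once.
The state is a dict: "clock": time; "joints": joint angles; "qd": joint speeds; "tau": joint torques, N m; "tcp_pos": TCP position; "tool_rot": TCP orientation; "ft_force": force on the tool from outside, world axes, zero at the start; "moment": the same for the moment, N m; "finger_gap": finger opening in m; "grip_force": force on a finger pad.
Only numpy, scipy, OpenCV 4.12 (cv2) and the standard library are available. Lean on these libraries where they do the work, as an engineer would, in place of code of your own. Each camera call takes 0.05 s, during which the arm holds its last target. There are 200 camera calls.

## Task

Sort the seasonings that were left standing in a row along the front of the worktop: stand both green-capped spice jars in the long wooden tray, the dropper bottle in the square white dish, and the brown jar with the white lid in the round metal bowl. Set each one down upright on the floor of its tray without dropping it, and leave the salt shaker where it stands.

Things in the scene. Friction and masses are not known exactly. Their poses are not given: they have to be found in the camera images.
- spice_a_mid (a point): upright round clear spice jar with a brownish label and a green screw cap, 46 mm in diameter, 106 mm high; this point is its centre, 53 mm above its foot; z is up its axis. Both green-capped jars are the same size, either may stand at either end. It stands at the front of the worktop (not far back behind the coffee maker), 20 mm or more from other upright things; grip it about 75 mm above its foot, above the things beside it
- spice_b_mid (a point): upright round clear spice jar with a pale label and a green screw cap, 46 mm in diameter, 106 mm high; this point is its centre, 53 mm above its foot; z is up its axis. Both green-capped jars are the same size, either may stand at either end. It stands at the front of the worktop (not far back behind the coffee maker), 20 mm or more from other upright things; grip it about 75 mm above its foot, above the things beside it
- salt_mid (a point): upright salt shaker, white below with a rounded grey head, 44 mm in diameter at its widest, 90 mm high; this point is its centre, 45 mm above its foot; z is up its axis, loose, to be left alone
- brown_jar_mid (a point): upright brown jar with a ribbed white screw lid, 49 mm in diameter, 90 mm high (the lid is the top 18 mm, 47 mm wide); this point is its centre, 45 mm above its foot; z is up its axis, yaw does not matter. Grip it about 68 mm above its foot
- long_tray: long open tray of light wood, fixed, 130 x 70 mm outside and 24 mm high, walls and floor 4 mm thick (122 x 62 mm inside, no divider); origin at the centre of its underside, x along its length (away from the robot), y across, z up. There is room for one spice jar at each end: 31 mm from the centre along +x and along -x, 8 mm from the walls. The microwave stands close behind the row, so let the fingers close along world y
- square_dish: square open white dish, fixed to the worktop, 70 x 70 mm outside and 24 mm high, walls and floor 4 mm thick (62 x 62 mm inside); origin at the centre of its underside, z up, x and y along its sides. Behind the whole row stands the microwave, 260 mm high, its door handle 0.53 m and its front 0.56 m ahead of the base axis: carry things across in straight lines in front of it
- round_bowl: round open steel bowl, fixed to the worktop, 76 mm in diameter outside and 24 mm high, wall and floor 4 mm thick (68 mm inside); origin at the centre of its underside, z up
- dropper_mid (a point): small round brown bottle with a black dropper top, 33 mm in diameter, 102 mm high: brown body up to about 55 mm, then shoulders, a black collar 24 mm wide from 62 to 77 mm above the foot and a narrow black bulb on top; this point is its centre, 51 mm above its foot; z is up its axis, yaw does not matter. Grip it by the collar, about 70 mm above its foot
There are look-alikes about, which are no part of the job. Leave any orange look-alike of the part that bears salt_mid alone.

How it is judged:
At the end, for the whole second after the job is handed in: Green-capped jars stand in the long tray (within 42 mm of its middle along it, 12 mm across), dropper bottle in the square dish (18 mm each way), brown jar in the round bowl (13 mm); all on the floor within 7 mm, upright within 0.12 rad, below 0.02 m/s; salt shaker upright within 30 mm of its start (x of spice_a_mid in the frame of long_tray between -0.042 and 0.042 m and y of spice_a_mid in the frame of long_tray between -0.012 and 0.012 m and z of spice_a_mid in the frame of long_tray between 0.05 and 0.064 m and angle between each of spice_a_mid, spice_b_mid, dropper_mid, brown_jar_mid, salt_mid's own z axis and vertical below 0.12 rad and x of spice_b_mid in the frame of long_tray between -0.042 and 0.042 m and y of spice_b_mid in the frame of long_tray between -0.012 and 0.012 m and z of spice_b_mid in the frame of long_tray between 0.05 and 0.064 m and x of dropper_mid in the frame of square_dish between -0.018 and 0.018 m and y of dropper_mid in the frame of square_dish between -0.018 and 0.018 m and z of dropper_mid in the frame of square_dish between 0.048 and 0.062 m and x of brown_jar_mid in the frame of round_bowl between -0.013 and 0.013 m and y of brown_jar_mid in the frame of round_bowl between -0.013 and 0.013 m and z of brown_jar_mid in the frame of round_bowl between 0.042 and 0.056 m and linear speed of each of spice_a, spice_b, dropper, brown_jar below 0.02 m/s and distance of salt_mid from where it was at the start of the episode below 0.03 m); the robot touches nothing.
It fails at once if a spice jar is dropped or flung (moves faster than 0.7 m/s while no finger touches it; a fall of 25 mm does that) (linear speed of spice_a above 0.7 m/s and contact force between the fingers and spice_a below 0.01 N).
It fails at once if a spice jar is dropped or flung (moves faster than 0.7 m/s while no finger touches it; a fall of 25 mm does that) (linear speed of spice_b above 0.7 m/s and contact force between the fingers and spice_b below 0.01 N).
It fails at once if the dropper bottle is dropped or flung (moves faster than 0.7 m/s while no finger touches it; a fall of 25 mm does that) (linear speed of dropper above 0.7 m/s and contact force between the fingers and dropper below 0.01 N).
It fails at once if the brown jar is dropped or flung (moves faster than 0.7 m/s while no finger touches it; a fall of 25 mm does that) (linear speed of brown_jar above 0.7 m/s and contact force between the fingers and brown_jar below 0.01 N).
It fails at once if the salt shaker is moved by more than 30 mm or knocked over (distance of salt_mid from where it was at the start of the episode above 0.03 m or angle between salt_mid's own z axis and vertical above 0.5 rad).
It also fails if it takes over 106 s, if anything falls off the work surface, if the arm or the gripper's body presses on something with over 40 N, if the wrist force passes 120 N, or if a joint passes its speed limit or range.

## Working session

There is one attempt and no reset: what is moved stays moved. The work goes in short steps, Python scripts to look and compute and a tool call to move; the robot and the scene stay as the last step left them, time stands still between calls to the robot, and variables do not carry over. Pictures are saved under pics/ and viewed, at most 14 in all, crops included, and the job is handed in when it is done.

Besides the shell and the picture viewer there is one more tool, called by a JSON object that holds its "method" and its "body", one argument or row to a line. carry_out: Moves the arm, as the interface text tells. Its arguments: {"type":"object","properties":{"commands":{"type":"array"},"fingers":{"type":"number"},"newtons":{"type":"number"}},"required":["commands"]}

```bash
mkdir -p pics
cat > h.py <<'E'
import numpy as np,cv2
from workcell import r
def snap(n,f):
    s=r.snapshot(n); cv2.imwrite('pics/'+f,s['color'][:,:,::-1]); np.savez('pics/'+f+'.npz',K=s['intrinsics'],d=s['dist_coeffs'],R=s['R'],t=s['t']); return s
def ray(f,px):
    s=np.load('pics/'+f+'.npz'); u=cv2.undistortPoints(np.array([[px]],float),s['K'],s['d'])[0,0]
    return -s['R'].T@s['t'], s['R'].T@np.array([u[0],u[1],1])
def atz(f,px,z):
    c,d=ray(f,px); return (c+d*(z-c[2])/d[2]).round(4)
def proj(f,X):
    s=np.load('pics/'+f+'.npz'); return cv2.projectPoints(np.array(X,float).reshape(-1,3),cv2.Rodrigues(s['R'])[0],s['t'],s['K'],s['d'])[0].reshape(-1,2).round(1)
E
python3 - <<'E'
from h import *
for n in("scene","top"):
    s=snap(n,n+"0.png");print(n,(-s['R'].T@s['t']).round(3),s['R'][2].round(2))
q=r.read_state();print(q['tcp_pos'],q['tool_rot'],q['clock'])
E
```

```text
scene [-0.348  0.427  0.702] [ 0.73 -0.36 -0.58]
top [0.327 0.041 0.998] [ 0.16 -0.01 -0.99]
[ 0.25335009 -0.59782176  0.21759945] [[ 9.20716636e-01  3.90230739e-01 -9.20272979e-04]
 [ 3.90231823e-01 -9.20714158e-01  2.13610774e-03]
 [-1.37334603e-05 -2.32586973e-03 -9.99997295e-01]] 0.1
```

View pics/scene0.png

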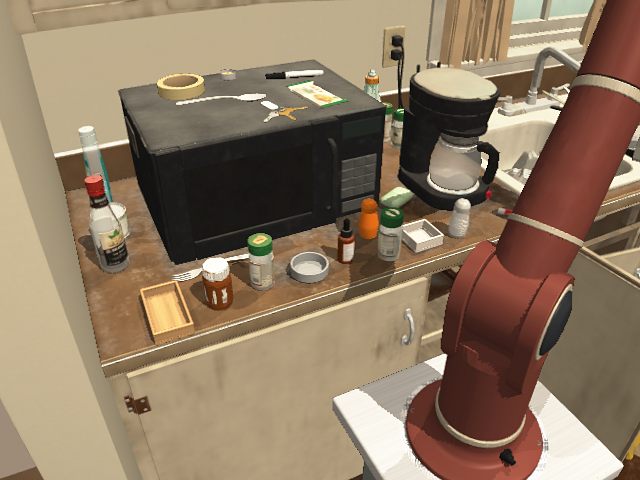

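View pics/top0.png

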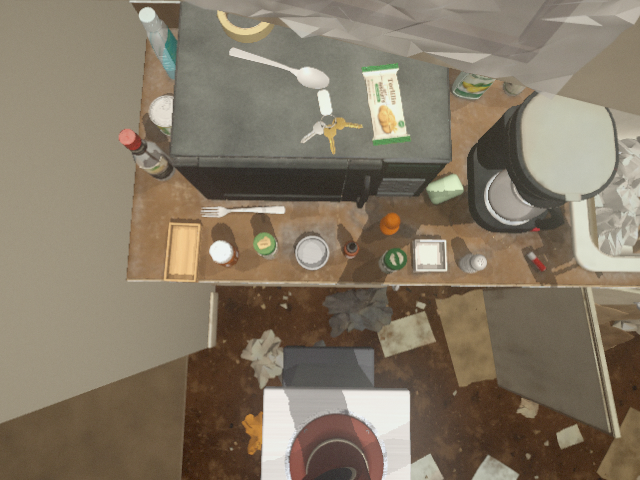

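The scene view shows, from left to right:
- tray (165,308)
- brown jar (217,282)
- spice jar 1 (260,262)
- bowl (310,267)
- dropper (346,241)
- spice jar 2 (390,233)
- dish (422,235)
- salt (460,217)

Look-alikes to leave alone are the orange shaker (369,218), the green-capped jars far back by the coffee maker (398,125), and the white can at the left (118,218). I'll check the choice in close crops.

Run:
```python
import cv2
a=cv2.imread('pics/top0.png')[205:290,155:355];b=cv2.imread('pics/top0.png')[205:290,310:510]
cv2.imwrite('pics/tc.png',cv2.resize(cv2.vconcat([a,b]),None,fx=3.5,fy=3.5,interpolation=2))
c=cv2.imread('pics/scene0.png')[185:345,130:330];d=cv2.imread('pics/scene0.png')[185:345,285:485]
cv2.imwrite('pics/sc.png',cv2.resize(cv2.hconcat([c,d]),None,fx=2,fy=2,interpolation=2))
```

```text
(no output)
```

View pics/tc.png

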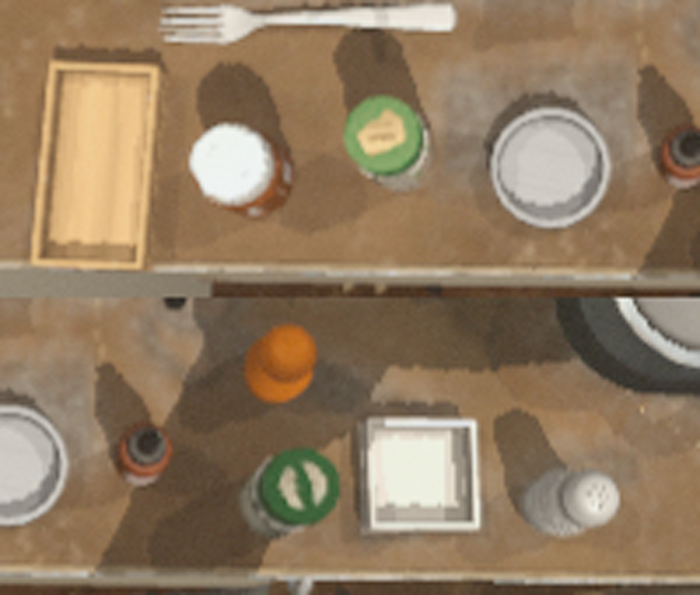

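View pics/sc.png

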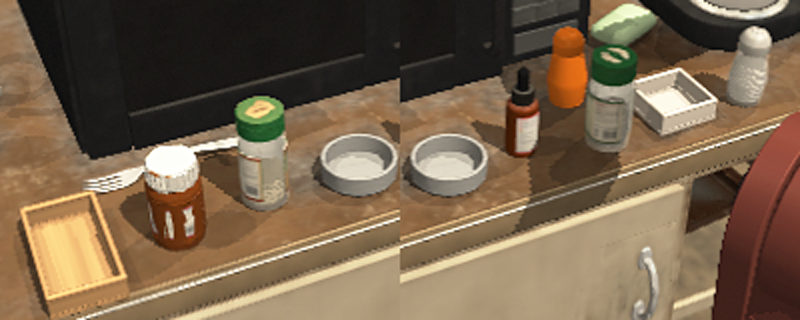

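Run:
```python
from h import *
T='top0.png'
A=lambda x,y:(155+x/3.5-.36,205+y/3.5-.36)
B=lambda x,y:(310+x/3.5-.36,205+(y-297.5)/3.5-.36)
for n,p,z in [("brown",A(233,165),.09),("sp1",A(385,135),.106),("bowl",A(550,167),.024),("dropTop",B(149,441),.1),("dropbody",B(145,455),.055),("sp2",B(299,486),.106),("salt",B(592,497),.085),("orange",B(288,350),.085)]:
    X=atz(T,p,z);print(n,X,'scene top',proj('scene0.png',X),'foot',proj('scene0.png',[X[0],X[1],0]))
for n,c in [("tray",[A(53,64),A(159,67),A(146,267),A(34,264)]),("dish",[B(361,419),B(481,419),B(481,530),B(362,534)])]:
    P=np.array([atz(T,p,.024) for p in c]);print(n,P[:,:2].tolist(),P.mean(0),proj('scene0.png',P).tolist())
q=r.read_state();print(q['joints'])
```

```text
brown [0.436 0.244 0.09 ] scene top [[216.9 263.7]] foot [[221.7 301.5]]
sp1 [0.4531 0.1526 0.106 ] scene top [[260.6 238.7]] foot [[263.7 282.8]]
bowl [0.4457 0.0572 0.024 ] scene top [[309.2 262.4]] foot [[309.3 271.8]]
dropTop [ 0.4516 -0.027   0.1   ] scene top [[346.5 218.8]] foot [[344.9 259.2]]
dropbody [ 0.4491 -0.028   0.055 ] scene top [[346.8 238. ]] foot [[345.9 259.7]]
sp2 [ 0.4257 -0.114   0.106 ] scene top [[391.4 212.4]] foot [[387.3 255. ]]
salt [ 0.424  -0.2929  0.085 ] scene top [[462.1 201.7]] foot [[456.3 234.4]]
orange [ 0.5105 -0.112   0.085 ] scene top [[368.4 201.5]] foot [[366.3 234.4]]
tray [[0.5074, 0.3774], [0.5065, 0.3093], [0.3785, 0.3102], [0.3793, 0.3807]] [0.442925 0.3444   0.024   ] [[141.0, 289.1], [176.6, 279.5], [194.4, 321.9], [154.3, 333.8]]
dish [[0.4784, -0.1686], [0.4796, -0.2457], [0.4084, -0.2436], [0.4048, -0.1679]] [ 0.4428  -0.20645  0.024  ] [[396.8, 226.6], [425.7, 218.0], [444.0, 234.7], [415.5, 244.5]]
[ 1.14349689  0.61583289 -0.01265096  1.42471071  0.00810505  1.10342486
 -0.04041179]
```

{"method": "carry_out", "body": {
  "commands": [2.7,-2.6,0,2.3,5.4,-5.3,0,4.6,8.1,-7.9,0,6.9,10.8,-10.5,0,9.2,13.5,-13.1,0,11.5,16.2,-15.8,0,13.8,18.9,-18.4,0,16.1,21.7,-21,0,18.4,24.4,-23.7,0,20.7,27.1,-26.3,0,23],
  "fingers": 6.8,
  "newtons": 15
}}

```text
clock: 1.35
tcp_pos: [0.4006, -0.2491, 0.2184]
tool_rot: [[1.0, -0.002, -0.001], [-0.002, -1.0, 0.001], [-0.001, -0.001, -1.0]]
ft_force: [-0.4, -0.2, 0.3]
finger_gap: 0.0678
grip_force: 0.0
```

Run:
```python
from h import *
q=r.read_state();print(q['tcp_pos'],q['tool_rot'].round(3) if hasattr(q['tool_rot'],'round') else q['tool_rot'])
print('bottle foot',atz('scene0.png',(114,268),0),'cap',atz('scene0.png',(94,180),.2))
print('left edge',atz('top0.png',(128,275),0))
```

```text
[ 0.40064205 -0.24914675  0.21839863] [[ 1.    -0.002 -0.001]
 [-0.002 -1.     0.001]
 [-0.001 -0.001 -1.   ]]
bottle foot [0.6284 0.413  0.    ] cap [0.6372 0.4082 0.2   ]
left edge [0.3908 0.472  0.    ]
```

{"method": "carry_out", "body": {
  "commands": [1,-4,0,0,2,-8,0,0,3,-12,0,0,4,-16,0,0,5,-20,0,0,5.2,-24,0,0,5.2,-28,0,0,5.2,-32,0,0,5.2,-36,0,0,5.2,-40.2,0,0]
}}

```text
clock: 2.6
tcp_pos: [0.4524, 0.1524, 0.2185]
tool_rot: [[1.0, -0.001, -0.001], [-0.001, -1.0, -0.0], [-0.001, 0.0, -1.0]]
ft_force: [0.3, -0.3, -0.7]
finger_gap: 0.0681
grip_force: 0.0
```

Run:
```python
from h import *
s=snap('wrist','w1.png');print(r.read_state()['tcp_pos'],proj('w1.png',[[.4531,.1526,.106],[.436,.244,.09]]))
```

```text
[0.45176659 0.16015924 0.21861081] [[321.1 232.1]
 [208.4 247. ]]
```

View pics/w1.png

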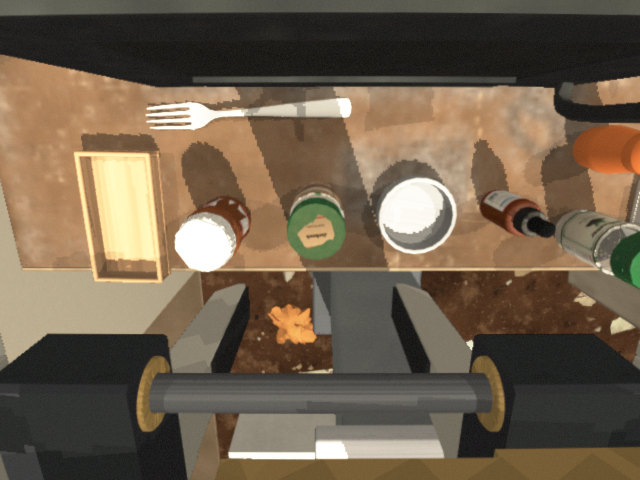

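The wrist view shows the spice jar 1 cap at about (316,230), the brown lid at (206,243), the bowl at (416,214) and the tray at (120,215). These are close to predicted. The arm was still settling, so I'll settle it and measure again while descending partway.

{"method": "carry_out", "body": {
  "commands": [0,0,1,0,0,0,2,0,0,0,3,0,0,0,3,0,0,0,3,0,0,0,3,0,0,0,3,0]
}}

```text
clock: 3.52
tcp_pos: [0.4529, 0.1515, 0.189]
tool_rot: [[1.0, -0.001, 0.001], [-0.001, -1.0, 0.0], [0.001, -0.0, -1.0]]
ft_force: [0.3, -0.6, 0.1]
finger_gap: 0.0679
grip_force: 0.0
```

Run:
```python
from h import *
s=snap('wrist','w2.png');print(r.read_state()['tcp_pos'],proj('w2.png',[[.4531,.1526,.106],[.436,.244,.09]]))
h=cv2.cvtColor(s['color'],cv2.COLOR_RGB2HSV)
m=cv2.inRange(h,(40,80,20),(80,255,255));n,_,st,c=cv2.connectedComponentsWithStats(m)
for i in range(1,n):
  if st[i,4]>300: print(st[i],c[i],atz('w2.png',(st[i,0]+st[i,2]/2-.5,st[i,1]+st[i,3]/2-.5),.1))
for px in[(115,215)]:pass
```

```text
[0.45288666 0.15148435 0.18892817] [[319.9 244.9]
 [196.3 260.2]]
[ 282  207   65   68 2392] [314.04055184 238.61413043] [0.4544 0.1567 0.1   ]
```

View pics/w2.png

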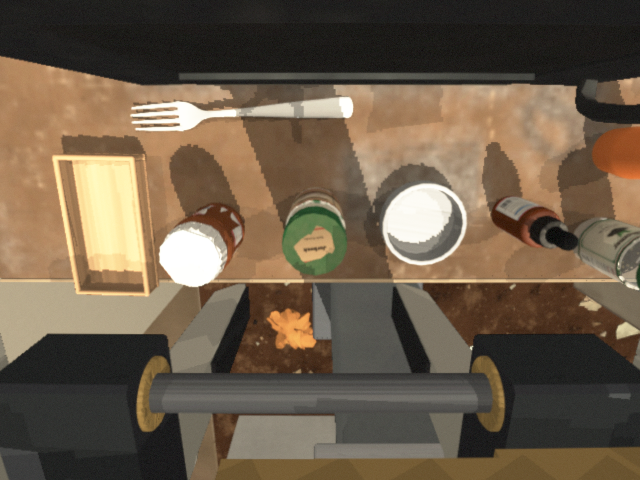

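Wrist image: cap at (314,240), giving about (0.454, 0.156), within 4 mm of the top view. The brown lid is at (194,256), about 2 mm from its prediction. Descending.

{"method": "carry_out", "body": {
  "commands": [0,-0.3,2,0,0.1,-0.3,4,0,0.1,-0.3,6,0,0.1,-0.3,8,0,0.1,-0.3,10,0,0.1,-0.3,11.5,0,0.1,-0.3,12.5,0,0.1,-0.3,13.3,0,0.1,-0.3,13.3,0,0.1,-0.3,13.3,0]
}}

```text
clock: 4.82
tcp_pos: [0.4541, 0.1546, 0.0561]
tool_rot: [[1.0, -0.001, 0.001], [-0.001, -1.0, 0.0], [0.001, -0.0, -1.0]]
ft_force: [0.7, -0.6, 1.2]
finger_gap: 0.0681
grip_force: 0.0
```

{"method": "carry_out", "body": {
  "commands": [0,0,0,0,0,0,0,0,0,0,0,0,0,0,0,0,0,0,0,0,0,0,0,0],
  "fingers": 3,
  "newtons": 15
}}

```text
clock: 5.58
tcp_pos: [0.454, 0.1547, 0.0559]
tool_rot: [[1.0, -0.001, 0.001], [-0.001, -1.0, 0.0], [0.001, -0.0, -1.0]]
ft_force: [0.3, 0.2, 3.2]
finger_gap: 0.0453
grip_force: 15.0
```

{"method": "carry_out", "body": {
  "commands": [0,0,-0.5,0,0,0,-1.5,0,0,0,-3.2,0,0,0,-5.2,0,0,0,-7.2,0,0,0,-9.2,0,0,0,-10.8,0,0,0,-11.8,0,0,0,-12.3,0,0,0,-12.3,0]
}}

```text
clock: 6.82
tcp_pos: [0.4536, 0.1543, 0.1787]
tool_rot: [[1.0, -0.001, -0.0], [-0.001, -1.0, -0.0], [-0.0, 0.0, -1.0]]
ft_force: [-0.5, -0.8, -1.6]
finger_gap: 0.0451
grip_force: 15.0
```

Run:
```python
from h import *
P=np.array([atz('w2.png',p,.024) for p in [(53,156),(145,154),(158,294),(76,295)]]);print(P,P.mean(0))
print('bowl',atz('w2.png',(424,224),.024),'brown',atz('w2.png',(193,255),.09))
q=r.read_state();print(q['ft_force'],q['moment'],q['finger_gap'],q['tcp_pos'])
```

```text
[[0.5067 0.3817 0.024 ]
 [0.508  0.3017 0.024 ]
 [0.3776 0.3067 0.024 ]
 [0.3762 0.386  0.024 ]] [0.442125 0.344025 0.024   ]
bowl [0.4463 0.0596 0.024 ] brown [0.4401 0.246  0.09  ]
[-0.45552685 -0.79544626 -1.55517447] [ 0.02315241 -0.01516174 -0.04886085] 0.0450697189058524 [0.45361963 0.15433947 0.17868354]
```

{"method": "carry_out", "body": {
  "commands": [0.2,-1,0,0,0.5,-3,0,0,0.8,-5.5,0,0,1.1,-8.5,0,0,1.4,-11.5,0,0,1.7,-14.2,0,0,1.9,-16.5,0,0,1.9,-18.1,0,0,1.9,-18.9,0,0,1.9,-18.9,0,0]
}}

```text
clock: 8.07
tcp_pos: [0.4725, 0.3437, 0.1784]
tool_rot: [[1.0, 0.0, -0.0], [0.0, -1.0, -0.0], [-0.0, 0.0, -1.0]]
ft_force: [-0.2, -0.4, -1.1]
finger_gap: 0.0451
grip_force: 15.0
```

{"method": "carry_out", "body": {
  "commands": [0,0,0,0,0,0,1,0,0,0,2.5,0,0,0,4,0,0,0,5.5,0,0,0,7,0,0,0,8,0,0,0,8.5,0,0,0,8.5,0,0,0,8.5,0]
}}

```text
clock: 9.32
tcp_pos: [0.4732, 0.3437, 0.0942]
tool_rot: [[1.0, -0.001, 0.001], [-0.001, -1.0, 0.001], [0.001, -0.001, -1.0]]
ft_force: [0.1, 0.5, -1.8]
finger_gap: 0.045
grip_force: 15.0
```

Run:
```python
from h import *
snap('wrist','w3.png');snap('scene','s3.png');
a=cv2.imread('pics/w3.png')[100:400,130:530];b=cv2.resize(cv2.imread('pics/s3.png')[190:350,90:303],(400,300),interpolation=2)
cv2.imwrite('pics/c3.png',cv2.hconcat([a,b]));print(r.read_state()['tcp_pos'])
```

```text
[0.47321021 0.34366365 0.09428672]
```

View pics/c3.png

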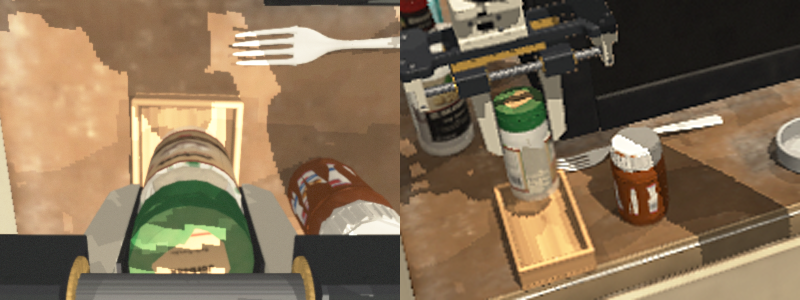

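The jar hangs centred across the tray, over its far half (jar x≈188, tray centre 187 in the crop), and its foot is about 34 mm above the floor. Lowering slowly.

{"method": "carry_out", "body": {
  "commands": [0,0,0.7,0,0,0,1.4,0,0,0,2.1,0,0,0,2.6,0,0,0,2.9,0,0,0,3.1,0,0,0,3.2,0,0,0,3.3,0,0,0,3.4,0,0,0,3.4,0]
}}

```text
clock: 10.68
tcp_pos: [0.4729, 0.3435, 0.0599]
tool_rot: [[1.0, -0.001, 0.0], [-0.001, -1.0, 0.0], [0.0, -0.0, -1.0]]
ft_force: [-0.1, -0.2, -0.2]
finger_gap: 0.0446
grip_force: 15.0
```

{"method": "carry_out", "body": {
  "commands": [0,0,0.05,0,0,0,0.1,0,0,0,0.1,0]
}}

```text
clock: 11.05
tcp_pos: [0.473, 0.3437, 0.0598]
tool_rot: [[1.0, -0.0, 0.001], [-0.0, -1.0, 0.001], [0.001, -0.001, -1.0]]
ft_force: [-0.6, -1.2, 7.0]
finger_gap: 0.0449
grip_force: 15.0
```

{"method": "carry_out", "body": {
  "commands": [0,0,0,0,0,0,0,0,0,0,0,0,0,0,0,0,0,0,-1,0,0,0,-3,0,0,0,-6,0,0,0,-9,0,0,0,-12,0,0,0,-14,0],
  "fingers": 6.5
}}

```text
clock: 12.3
tcp_pos: [0.4733, 0.3438, 0.2011]
tool_rot: [[1.0, -0.001, 0.002], [-0.001, -1.0, 0.002], [0.002, -0.002, -1.0]]
ft_force: [0.6, -1.2, -0.4]
finger_gap: 0.0651
grip_force: 0.0
```

{"method": "carry_out", "body": {
  "commands": [-0.4,3,-1,0,-0.9,7.5,-1,0,-1.4,12.5,-1,0,-1.9,18,-1,0,-2.4,23.5,-1,0,-2.9,29,-1,0,-3.4,34.5,-1,0,-3.9,39.5,-1,0,-4.3,43.5,-1,0,-4.5,45.6,-1,0]
}}

```text
clock: 13.55
tcp_pos: [0.4271, -0.1152, 0.2095]
tool_rot: [[1.0, -0.004, 0.001], [-0.004, -1.0, -0.001], [0.001, 0.001, -1.0]]
ft_force: [0.3, 0.6, 0.1]
finger_gap: 0.065
grip_force: 0.0
```

{"method": "carry_out", "body": {
  "commands": [0,0,0,0,0,0,1,0,0,0,2,0,0,0,2,0,0,0,2,0]
}}

```text
clock: 14.18
tcp_pos: [0.4277, -0.1121, 0.1885]
tool_rot: [[1.0, 0.0, -0.0], [0.0, -1.0, 0.0], [-0.0, -0.0, -1.0]]
ft_force: [-0.2, -0.9, -0.1]
finger_gap: 0.0652
grip_force: 0.0
```

Run:
```python
from h import *
s=snap('wrist','w4.png');print(r.read_state()['tcp_pos'],proj('w4.png',[[.4257,-.114,.106]]))
h=cv2.cvtColor(s['color'],cv2.COLOR_RGB2HSV)
m=cv2.inRange(h,(40,80,20),(85,255,255));n,_,st,c=cv2.connectedComponentsWithStats(m)
for i in range(1,n):
  if st[i,4]>300: print(st[i],c[i],atz('w4.png',(st[i,0]+st[i,2]/2-.5,st[i,1]+st[i,3]/2-.5),.1))
```

```text
[ 0.42780343 -0.11223788  0.18869735] [[324.3 248. ]]
[ 292  210   65   70 2719] [323.92166238 243.3173961 ] [ 0.4263 -0.1138  0.1   ]
```

View pics/w4.png

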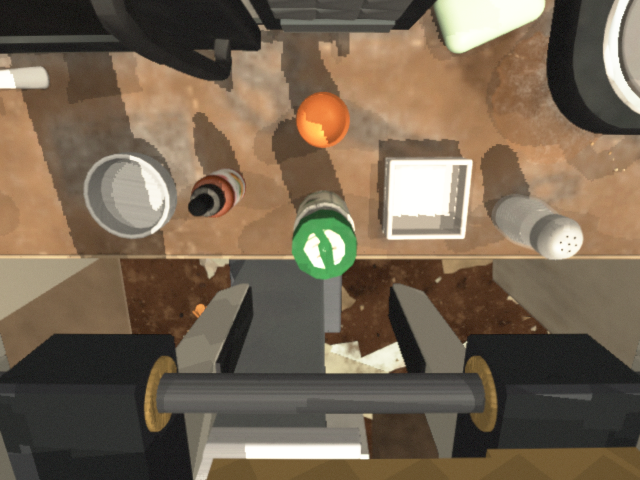

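The spice jar 2 cap at (324,245) gives (0.426, -0.114), which agrees with the top view. The orange shaker (323,120) and the salt (545,228) are clear.

{"method": "carry_out", "body": {
  "commands": [0,0.1,2,0,-0.1,0.2,4,0,-0.1,0.2,6,0,-0.1,0.2,8,0,-0.1,0.2,10,0,-0.1,0.2,11.5,0,-0.1,0.2,12.5,0,-0.1,0.2,13.2,0,-0.1,0.2,13.2,0,-0.1,0.2,13.2,0]
}}

```text
clock: 15.48
tcp_pos: [0.4269, -0.1147, 0.057]
tool_rot: [[1.0, -0.001, 0.001], [-0.001, -1.0, -0.0], [0.001, 0.0, -1.0]]
ft_force: [-0.4, -0.1, 0.4]
finger_gap: 0.0651
grip_force: 0.0
```

{"method": "carry_out", "body": {
  "commands": [0,0,0,0,0,0,0,0,0,0,0,0,0,0,0,0,0,0,0,0,0,0,0,0],
  "fingers": 3
}}

```text
clock: 16.23
tcp_pos: [0.4267, -0.1146, 0.0569]
tool_rot: [[1.0, -0.001, 0.0], [-0.001, -1.0, -0.0], [0.0, 0.0, -1.0]]
ft_force: [0.4, 0.2, 4.8]
finger_gap: 0.0451
grip_force: 15.0
```

Run:
```python
from h import *
P=np.array([atz('w4.png',p,.024) for p in [(385,157),(472,159),(467,239),(385,242)]]);print('dish',P,P.mean(0))
print('bowl',atz('w4.png',(130,195.5),.024),'dropper bulb',atz('w4.png',(203,204),.1),'collar',atz('w4.png',(212,198),.077))
```

```text
dish [[ 0.4799 -0.1661  0.024 ]
 [ 0.4784 -0.2404  0.024 ]
 [ 0.4071 -0.2441  0.024 ]
 [ 0.4042 -0.1698  0.024 ]] [ 0.4424 -0.2051  0.024 ]
bowl [0.4467 0.0559 0.024 ] dropper bulb [ 0.4551 -0.0316  0.1   ] collar [ 0.4547 -0.0314  0.077 ]
```

{"method": "carry_out", "body": {
  "commands": [0,0,-0.5,0,0,0,-1.5,0,0,0,-3.2,0,0,0,-5.5,0,0,0,-7.9,0,0,0,-10.2,0,0,0,-12,0,0,0,-13,0,0,0,-13.5,0,0,0,-13.5,0]
}}

```text
clock: 17.48
tcp_pos: [0.4264, -0.1145, 0.1916]
tool_rot: [[1.0, -0.001, -0.0], [-0.001, -1.0, 0.0], [-0.0, -0.0, -1.0]]
ft_force: [-0.3, 0.7, -0.6]
finger_gap: 0.045
grip_force: 15.0
```

{"method": "carry_out", "body": {
  "commands": [0.3,-1,0,0,0.8,-3,0,0,1.3,-5.5,0,0,1.8,-8.5,0,0,1.8,-11.5,0,0,1.8,-14.5,0,0,1.8,-17.5,0,0,1.8,-20.5,0,0,1.8,-23.5,0,0,1.8,-26.5,0,0]
}}

```text
clock: 18.73
tcp_pos: [0.4441, 0.1522, 0.191]
tool_rot: [[1.0, 0.0, -0.001], [0.0, -1.0, -0.0], [-0.001, 0.0, -1.0]]
ft_force: [-0.5, -0.0, -1.5]
finger_gap: 0.0452
grip_force: 15.0
```

{"method": "carry_out", "body": {
  "commands": [0,-3,0,0,0,-6,0,0,-0.7,-9,0,0,-1.5,-12,0,0,-2.3,-15,0,0,-2.9,-17.5,0,0,-3.2,-19,0,0,-3.2,-19.3,0,0,-3.2,-19.3,0,0,-3.2,-19.3,0,0]
}}

```text
clock: 19.98
tcp_pos: [0.4134, 0.3421, 0.1916]
tool_rot: [[1.0, -0.003, 0.0], [-0.003, -1.0, -0.001], [0.0, 0.001, -1.0]]
ft_force: [0.8, 0.4, -0.5]
finger_gap: 0.0447
grip_force: 15.0
```

{"method": "carry_out", "body": {
  "commands": [0,-0.1,1,0,0,-0.1,2.5,0,0,-0.1,4.5,0,0,-0.1,6.5,0,0,-0.1,8.5,0,0,-0.1,10,0,0,-0.1,11,0,0,-0.1,11.7,0,0,-0.1,12.1,0,0,-0.1,12.3,0]
}}

```text
clock: 21.22
tcp_pos: [0.4131, 0.3446, 0.0688]
tool_rot: [[1.0, -0.001, 0.0], [-0.001, -1.0, 0.0], [0.0, -0.0, -1.0]]
ft_force: [0.2, 0.2, -1.0]
finger_gap: 0.0453
grip_force: 15.0
```

{"method": "carry_out", "body": {
  "commands": [0,0,0.2,0,0,0,0.4,0,0,0,0.6,0,0,0,0.7,0,0,0,0.8,0,0,0,0.8,0]
}}

```text
clock: 21.98
tcp_pos: [0.4129, 0.3444, 0.0609]
tool_rot: [[1.0, -0.001, 0.0], [-0.001, -1.0, 0.0], [0.0, -0.0, -1.0]]
ft_force: [-0.9, -0.6, 0.4]
finger_gap: 0.0452
grip_force: 15.0
```

{"method": "carry_out", "body": {
  "commands": [0,0,0.05,0,0,0,0.1,0,0,0,0.1,0]
}}

```text
clock: 22.35
tcp_pos: [0.413, 0.3445, 0.0609]
tool_rot: [[1.0, -0.001, 0.001], [-0.001, -1.0, 0.0], [0.001, -0.0, -1.0]]
ft_force: [-2.8, -2.2, 8.1]
finger_gap: 0.0455
grip_force: 15.0
```

{"method": "carry_out", "body": {
  "commands": [0,0,0,0,0,0,0,0,0,0,0,0,0,0,0,0,0,0,-1,0,0,0,-3,0,0,0,-6,0,0,0,-9,0,0,0,-12,0,0,0,-13,0],
  "fingers": 6.5
}}

```text
clock: 23.6
tcp_pos: [0.4137, 0.3452, 0.1921]
tool_rot: [[1.0, -0.001, 0.003], [-0.001, -1.0, 0.003], [0.003, -0.003, -1.0]]
ft_force: [-0.0, -0.3, 0.3]
finger_gap: 0.0649
grip_force: 0.0
```

{"method": "carry_out", "body": {
  "commands": [0.5,1.5,0,0,1.5,4,0,0,2.2,6.5,0,0,2.6,8.8,0,0,2.6,9.9,0,0,2.6,9.9,0,0,2.6,9.9,0,0,2.6,9.9,0,0]
}}

```text
clock: 24.6
tcp_pos: [0.4385, 0.2465, 0.1896]
tool_rot: [[1.0, 0.001, -0.0], [0.001, -1.0, 0.001], [-0.0, -0.001, -1.0]]
ft_force: [0.3, -0.0, 0.2]
finger_gap: 0.0649
grip_force: 0.0
```

Run:
```python
from h import *
s=snap('wrist','w5.png');print(r.read_state()['tcp_pos'],proj('w5.png',[[.438,.245,.09]]))
```

```text
[0.43854037 0.24634736 0.18964088] [[323.6 238.6]]
```

View pics/w5.png

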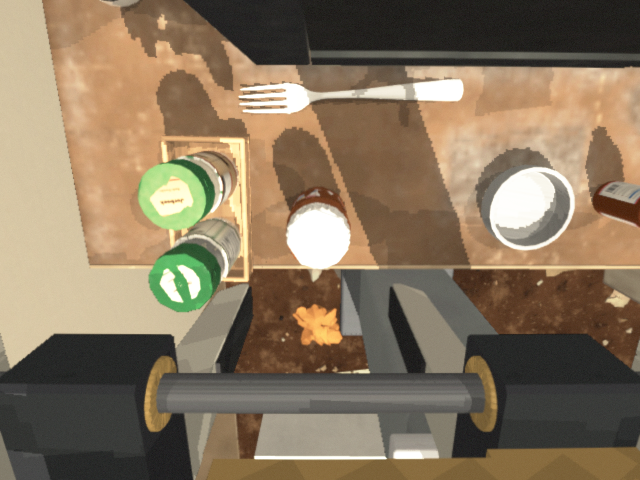

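Both spice jars stand upright in the tray (caps at (177,194) and (185,275)). The brown lid at (318,236) puts the jar at about (0.440, 0.248).

{"method": "carry_out", "body": {
  "commands": [0,-0.1,2,0,0.1,-0.1,4,0,0.1,-0.1,6,0,0.1,-0.1,8,0,0.1,-0.1,10,0,0.1,-0.1,12,0,0.1,-0.1,13.2,0,0.1,-0.1,14,0,0.1,-0.1,14,0,0.1,-0.1,14,0]
}}

```text
clock: 25.9
tcp_pos: [0.4402, 0.2467, 0.0502]
tool_rot: [[1.0, -0.001, 0.001], [-0.001, -1.0, 0.001], [0.001, -0.001, -1.0]]
ft_force: [0.4, 0.6, 0.5]
finger_gap: 0.0652
grip_force: 0.0
```

{"method": "carry_out", "body": {
  "commands": [0,0,0,0,0,0,0,0,0,0,0,0,0,0,0,0,0,0,0,0,0,0,0,0],
  "fingers": 3
}}

```text
clock: 26.65
tcp_pos: [0.4402, 0.247, 0.0501]
tool_rot: [[1.0, -0.0, 0.001], [-0.0, -1.0, 0.001], [0.001, -0.001, -1.0]]
ft_force: [0.6, 0.6, 4.4]
finger_gap: 0.048
grip_force: 15.0
```

{"method": "carry_out", "body": {
  "commands": [0,0,-0.5,0,0,0,-1.5,0,0,0,-3,0,0,0,-4.5,0,0,0,-6,0,0,0,-7,0,0,0,-7.5,0,0,0,-7.5,0]
}}

```text
clock: 27.65
tcp_pos: [0.4398, 0.2464, 0.1249]
tool_rot: [[1.0, -0.001, 0.0], [-0.001, -1.0, 0.0], [0.0, -0.0, -1.0]]
ft_force: [0.3, -0.1, -1.9]
finger_gap: 0.0481
grip_force: 15.0
```

{"method": "carry_out", "body": {
  "commands": [0.1,1,0,0,0.2,3,0,0,0.4,5.5,0,0,0.6,8.5,0,0,0.6,11.5,0,0,0.6,14.2,0,0,0.6,16.5,0,0,0.6,18.2,0,0,0.6,18.9,0,0,0.6,18.9,0,0]
}}

```text
clock: 28.9
tcp_pos: [0.4455, 0.057, 0.1245]
tool_rot: [[1.0, -0.002, -0.001], [-0.002, -1.0, -0.0], [-0.001, 0.0, -1.0]]
ft_force: [-0.5, 0.6, -1.1]
finger_gap: 0.048
grip_force: 15.0
```

{"method": "carry_out", "body": {
  "commands": [0,0,0,0,0,0,0.7,0,0,0,1.7,0,0,0,2.7,0,0,0,3.4,0,0,0,3.8,0,0,0,3.8,0]
}}

```text
clock: 29.78
tcp_pos: [0.4455, 0.0574, 0.0864]
tool_rot: [[1.0, -0.001, -0.001], [-0.001, -1.0, -0.0], [-0.001, 0.0, -1.0]]
ft_force: [-0.4, -0.5, -1.3]
finger_gap: 0.0482
grip_force: 15.0
```

Run:
```python
from h import *
snap('wrist','w6.png');snap('top','t6.png')
snap('scene','s6.png')
f=lambda n,y,x,h,w:cv2.resize(cv2.imread('pics/'+n)[y:y+h,x:x+w],(400,400*h//w),interpolation=2)
a=f('w6.png',120,220,150,200);b=f('s6.png',200,250,90,120)
cv2.imwrite('pics/c6.png',cv2.hconcat([a,b]));print(r.read_state()['tcp_pos'])
```

```text
[0.44594609 0.05745019 0.08690953]
```

View pics/c6.png

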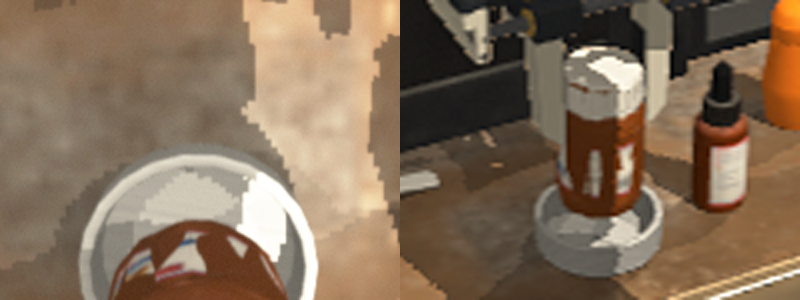

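The jar hangs centred over the bowl (jar x≈196, bowl x≈198 in the crop). Lowering 33 mm.

{"method": "carry_out", "body": {
  "commands": [0,0,0.7,0,0,0,1.4,0,0,0,2,0,0,0,2.5,0,0,0,2.8,0,0,0,3,0,0,0,3.1,0,0,0,3.2,0,0,0,3.3,0,0,0,3.3,0]
}}

```text
clock: 31.18
tcp_pos: [0.4459, 0.0575, 0.054]
tool_rot: [[1.0, -0.001, 0.001], [-0.001, -1.0, 0.0], [0.001, -0.0, -1.0]]
ft_force: [-1.0, -0.0, 2.7]
finger_gap: 0.048
grip_force: 15.0
```

{"method": "carry_out", "body": {
  "commands": [0,0,0.05,0,0,0,0.1,0,0,0,0.1,0]
}}

```text
clock: 31.55
tcp_pos: [0.4463, 0.0577, 0.0538]
tool_rot: [[1.0, -0.0, 0.002], [-0.0, -1.0, 0.0], [0.002, -0.0, -1.0]]
ft_force: [-1.6, 1.1, 11.2]
finger_gap: 0.0482
grip_force: 15.0
```

{"method": "carry_out", "body": {
  "commands": [0,0,0,0,0,0,0,0,0,0,0,0,0,0,0,0,0,0,-1,0,0,0,-3,0,0,0,-6,0,0,0,-9,0,0,0,-12,0,0,0,-13.5,0],
  "fingers": 6.3
}}

```text
clock: 32.8
tcp_pos: [0.4463, 0.0575, 0.19]
tool_rot: [[1.0, -0.001, 0.003], [-0.001, -1.0, 0.001], [0.003, -0.001, -1.0]]
ft_force: [-0.2, 0.0, 0.3]
finger_gap: 0.063
grip_force: 0.0
```

{"method": "carry_out", "body": {
  "commands": [0.2,1.5,0,0,0.4,4,0,0,0.6,6.5,0,0,0.6,8,0,0,0.6,8.7,0,0,0.6,8.7,0,0,0.6,8.7,0,0,0.6,8.7,0,0],
  "fingers": 5
}}

```text
clock: 33.8
tcp_pos: [0.4517, -0.0287, 0.1877]
tool_rot: [[1.0, 0.001, 0.0], [0.001, -1.0, 0.0], [0.0, -0.0, -1.0]]
ft_force: [-0.8, -0.1, 0.5]
finger_gap: 0.0497
grip_force: 0.0
```

Run:
```python
from h import *
s=snap('wrist','w7.png');print(r.read_state()['tcp_pos'],proj('w7.png',[[.452,-.0295,.1],[.452,-.0295,.077]]))
```

```text
[ 0.45166972 -0.02887963  0.18770171] [[322.6 242.5]
 [322.5 233.3]]
```

View pics/w7.png

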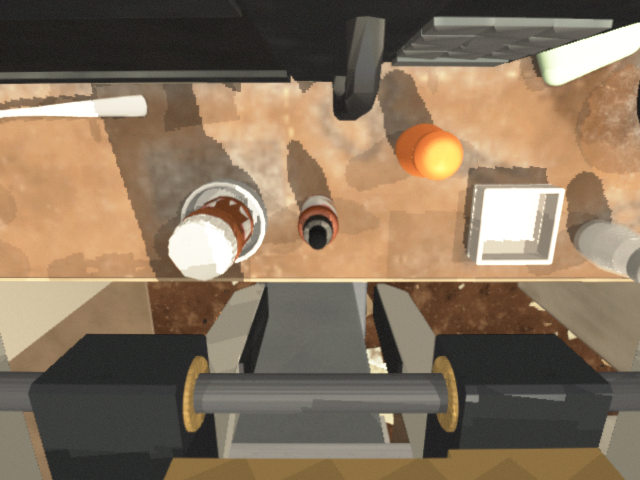

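The brown jar stands in the bowl (lid at (203,245)). The dropper bulb at (318,237) gives about (0.454, -0.027). The dish is at (516,224).

{"method": "carry_out", "body": {
  "commands": [0.2,-0.1,2,0,0.2,-0.2,4,0,0.2,-0.2,6,0,0.2,-0.2,8,0,0.2,-0.2,10,0,0.2,-0.2,11.5,0,0.2,-0.2,12.6,0,0.2,-0.2,13.4,0,0.2,-0.2,13.4,0,0.2,-0.2,13.4,0]
}}

```text
clock: 35.1
tcp_pos: [0.454, -0.0276, 0.054]
tool_rot: [[1.0, -0.001, 0.001], [-0.001, -1.0, 0.0], [0.001, -0.0, -1.0]]
ft_force: [-0.1, -0.6, -0.1]
finger_gap: 0.0498
grip_force: 0.0
```

{"method": "carry_out", "body": {
  "commands": [0,0,0,0,0,0,0,0,0,0,0,0,0,0,0,0,0,0,0,0,0,0,0,0],
  "fingers": 1,
  "newtons": 12
}}

```text
clock: 35.85
tcp_pos: [0.4539, -0.0274, 0.0539]
tool_rot: [[1.0, -0.0, 0.001], [-0.0, -1.0, 0.0], [0.001, -0.0, -1.0]]
ft_force: [0.2, 0.2, 3.1]
finger_gap: 0.0311
grip_force: 12.0
```

{"method": "carry_out", "body": {
  "commands": [0,0,-0.4,0,0,0,-1.2,0,0,0,-2.5,0,0,0,-4,0,0,0,-5.5,0,0,0,-6.5,0,0,0,-7,0,0,0,-7,0]
}}

```text
clock: 36.85
tcp_pos: [0.4537, -0.0276, 0.1239]
tool_rot: [[1.0, -0.001, 0.0], [-0.001, -1.0, 0.0], [0.0, -0.0, -1.0]]
ft_force: [0.2, -0.2, -2.5]
finger_gap: 0.0313
grip_force: 12.0
```

The gap of 31 mm means the fingertips are on the body's shoulder, not the collar. Checking how it hangs.

Run:
```python
from h import *
snap('wrist','w8.png');snap('scene','s8.png')
f=lambda n,y,x,h,w:cv2.resize(cv2.imread('pics/'+n)[y:y+h,x:x+w],(400,400*h//w),interpolation=2)
cv2.imwrite('pics/c8.png',cv2.hconcat([f('w8.png',120,220,150,200),f('s8.png',170,290,90,120)]));q=r.read_state();print(q['tcp_pos'],q['finger_gap'])
```

```text
[ 0.45329953 -0.0275643   0.12337316] 0.03093983122642859
```

View pics/c8.png

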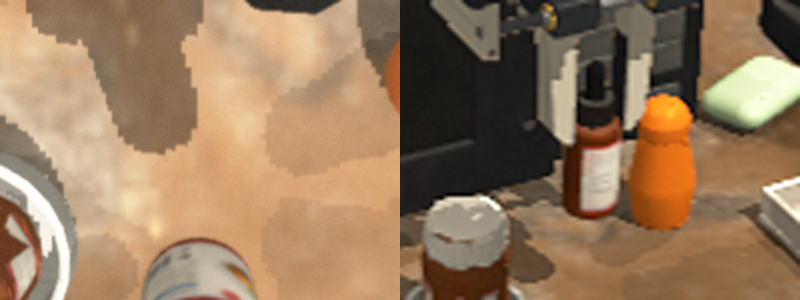

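It hangs upright, but a grip on the shoulder could slip. I'll set it back down and grip it higher, on the collar.

{"method": "carry_out", "body": {
  "commands": [0,0,0.7,0,0,0,2,0,0,0,3.5,0,0,0,5,0,0,0,6,0,0,0,6.6,0,0,0,6.8,0,0,0,6.9,0,0,0,7,0,0,0,7,0]
}}

```text
clock: 38.2
tcp_pos: [0.4539, -0.0276, 0.054]
tool_rot: [[1.0, -0.001, 0.001], [-0.001, -1.0, 0.0], [0.001, -0.0, -1.0]]
ft_force: [-0.3, 0.7, -0.5]
finger_gap: 0.031
grip_force: 12.0
```

{"method": "carry_out", "body": {
  "commands": [0,0,0,0,0,0,0,0,0,0,0,0,0,0,-0.3,0,0,0,-0.7,0,0,0,-0.9,0,0,0,-0.9,0,0,0,-0.9,0],
  "fingers": 5
}}

```text
clock: 39.2
tcp_pos: [0.4536, -0.0276, 0.0627]
tool_rot: [[1.0, -0.001, -0.0], [-0.001, -1.0, 0.0], [-0.0, -0.0, -1.0]]
ft_force: [0.0, 0.4, 1.2]
finger_gap: 0.0503
grip_force: 0.0
```

{"method": "carry_out", "body": {
  "commands": [0,0,0,0,0,0,0,0,0,0,0,0,0,0,0,0,0,0,0,0,0,0,0,0,0,0,0,0],
  "fingers": 1
}}

```text
clock: 40.08
tcp_pos: [0.4536, -0.0276, 0.0627]
tool_rot: [[1.0, -0.001, -0.0], [-0.001, -1.0, 0.0], [-0.0, -0.0, -1.0]]
ft_force: [0.3, 0.2, -1.2]
finger_gap: 0.0239
grip_force: 10.2
```

The gap is now 24 mm, so the grip is on the collar. Lifting and carrying to the dish.

{"method": "carry_out", "body": {
  "commands": [0,0,-0.4,0,0,0,-1.2,0,0,0,-2.5,0,0,0,-4,0,0,0,-5.2,0,0,0,-5.8,0,0,0,-6,0,0,0,-6,0]
}}

```text
clock: 41.08
tcp_pos: [0.4535, -0.0276, 0.1225]
tool_rot: [[1.0, -0.001, -0.0], [-0.001, -1.0, 0.0], [-0.0, -0.0, -1.0]]
ft_force: [0.3, 0.3, -1.2]
finger_gap: 0.0235
grip_force: 10.2
```

{"method": "carry_out", "body": {
  "commands": [-0.1,1,0,0,-0.3,2.8,0,0,-0.5,5,0,0,-0.7,7.6,0,0,-0.9,10.2,0,0,-1.1,12.8,0,0,-1.1,15.2,0,0,-1.1,17,0,0,-1.1,17.8,0,0,-1.1,17.8,0,0]
}}

```text
clock: 42.32
tcp_pos: [0.4424, -0.2057, 0.1225]
tool_rot: [[1.0, -0.001, -0.0], [-0.001, -1.0, 0.0], [-0.0, -0.0, -1.0]]
ft_force: [-0.5, -0.4, -1.1]
finger_gap: 0.0236
grip_force: 10.2
```

{"method": "carry_out", "body": {
  "commands": [0,0,0,0,0,0,0.7,0,0,0,1.7,0,0,0,2.3,0,0,0,2.5,0,0,0,2.5,0]
}}

```text
clock: 43.08
tcp_pos: [0.4425, -0.2056, 0.0975]
tool_rot: [[1.0, -0.001, -0.0], [-0.001, -1.0, 0.0], [-0.0, -0.0, -1.0]]
ft_force: [0.2, 0.1, -1.0]
finger_gap: 0.0236
grip_force: 10.2
```

Run:
```python
from h import *
snap('wrist','w9.png');snap('scene','s9.png')
f=lambda n,y,x,h,w:cv2.resize(cv2.imread('pics/'+n)[y:y+h,x:x+w],(400,400*h//w),interpolation=2)
cv2.imwrite('pics/c9.png',cv2.hconcat([f('w9.png',120,220,150,200),f('s9.png',170,370,90,120)]));q=r.read_state();print(q['tcp_pos'],q['finger_gap'])
```

```text
[ 0.44272875 -0.20565287  0.09782174] 0.023826011359170087
```

View pics/c9.png

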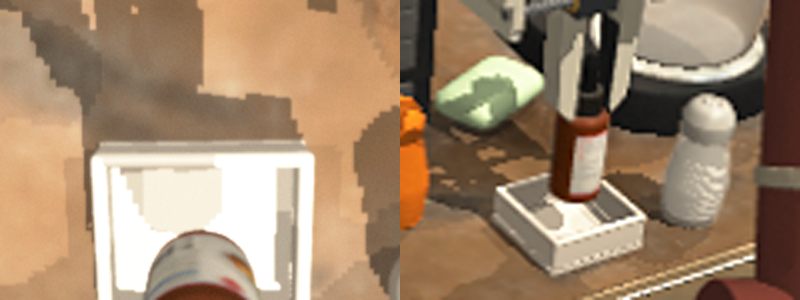

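The bottle hangs upright and centred over the dish. Lowering 31 mm.

{"method": "carry_out", "body": {
  "commands": [0,0,0.6,0,0,0,1.2,0,0,0,1.8,0,0,0,2.3,0,0,0,2.6,0,0,0,2.8,0,0,0,2.9,0,0,0,3,0,0,0,3.1,0,0,0,3.1,0]
}}

```text
clock: 44.42
tcp_pos: [0.4425, -0.2056, 0.0667]
tool_rot: [[1.0, -0.001, 0.0], [-0.001, -1.0, 0.0], [0.0, -0.0, -1.0]]
ft_force: [-0.6, 0.7, -0.7]
finger_gap: 0.0236
grip_force: 10.2
```

{"method": "carry_out", "body": {
  "commands": [0,0,0.05,0,0,0,0.1,0,0,0,0.1,0]
}}

```text
clock: 44.8
tcp_pos: [0.4427, -0.2057, 0.0662]
tool_rot: [[1.0, -0.001, 0.001], [-0.001, -1.0, -0.0], [0.001, 0.0, -1.0]]
ft_force: [-0.6, 0.7, 4.5]
finger_gap: 0.0236
grip_force: 11.6
```

{"method": "carry_out", "body": {
  "commands": [0,0,0,0,0,0,0,0,0,0,0,0,0,0,0,0,0,0,-1,0,0,0,-3,0,0,0,-6,0,0,0,-9,0,0,0,-12,0,0,0,-14,0],
  "fingers": 5
}}

```text
clock: 46.05
tcp_pos: [0.4429, -0.2057, 0.2079]
tool_rot: [[1.0, -0.001, 0.002], [-0.001, -1.0, -0.001], [0.002, 0.001, -1.0]]
ft_force: [0.0, 0.3, -0.6]
finger_gap: 0.0499
grip_force: 0.0
```

{"method": "carry_out", "body": {
  "commands": [0,0,0,0,0,0,0,0,0,0,0,0,0,0,0,0,0,0,0,0]
}}

```text
clock: 46.68
tcp_pos: [0.4424, -0.2055, 0.2052]
tool_rot: [[1.0, -0.0, -0.001], [-0.0, -1.0, 0.0], [-0.001, -0.0, -1.0]]
ft_force: [0.1, 0.3, -0.5]
finger_gap: 0.0499
grip_force: 0.0
```

Run:
```python
from h import *
snap('scene','s10.png');snap('wrist','w10.png')
print(proj('s10.png',[[.4425,-.206,.106],[.446,.0575,.094],[.4725,.344,.11],[.413,.344,.11]]))
f=lambda n:cv2.resize(cv2.imread('pics/'+n)[170:345,120:490],(800,378),interpolation=2)
cv2.imwrite('pics/c10.png',f('s10.png'))
```

```text
[[424.7 198.2]
 [308.9 233.3]
 [155.1 258.2]
 [162.8 277.6]]
```

View pics/c10.png

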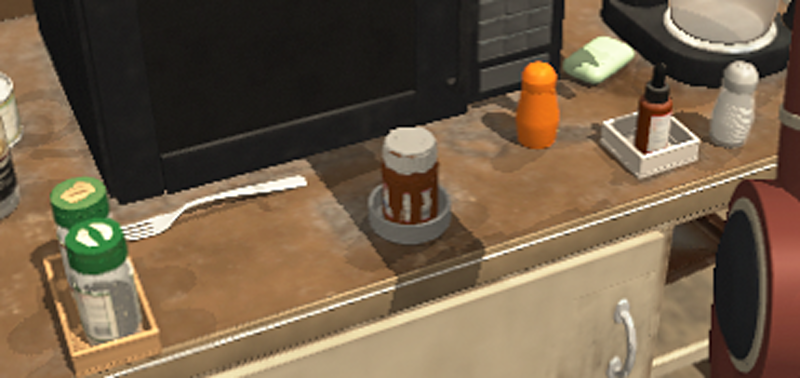

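All four stand upright in their trays: the two caps at (78,195) and (95,235), the brown lid at (411,145) and the dropper at (655,105). The salt at (735,105) has not moved.

```bash
python3 -c "
from workcell import r
print(r.hand_in())"
```

```text
the job is handed in; nothing more can be done
None
```

I handed the job in at about 47 s: both green-capped jars stand in the long tray, the dropper bottle in the square dish and the brown jar in the round bowl, all upright with the salt shaker untouched in the last picture (the hand-in returned no verdict).

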